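# Return the lab containers to their fitted holders

### The arm

A 7-joint arm with a two-finger parallel gripper is mounted at the origin on the work surface. World frame = base frame: x ahead of the robot, y to its left, z up, the work surface at z = 0. Lengths are in m, angles in rad, forces in N, time in s.
With the tool pointing down it reaches from about 0.425 to 0.8 m from the base axis. Payload 8.3 kg.
Tool frame: the origin (TCP) lies between the finger pads; the fingertips stand env.tcp_to_tips ahead of it and the grasp point (between the pads) lies 6 mm ahead of it (env.tcp_to_tips is the distance from the TCP to the fingertips, in m); z points along the fingers, y is the line along which they close (so a half turn about z gives the same grasp; the last joint's range is limited). The gripper opens to 85 mm and grips with 20 to 120 N. Pads are 22 mm wide; open, the fingers measure 114 mm over their backs; the gripper's body (76 mm by 85 mm) begins 54 mm behind the grasp point. The pads swing forward as they close: fully open they stand 13 mm farther back than shut.
Start: joints at [-0.063, 0.383, 0.016, 1.37, -0.006, 1.388, -0.046], TCP at [0.625, 0, 0.256] pointing down, gripper open.
Joint ranges: [-2.95, 2.95], [-0.25, 2.06], [-1.52, 1.56], [0.18, 2.33], [-1.44, 4.58], [0.02, 2.06], [-3.01, 3.01]. Speed limits (rad/s): [2.39, 2.39, 3.01, 3.01, 3.14, 3.14, 3.14].

### API

Orientations are given as a unit quaternion [w, x, y, z].
In Python, from station import env gives the robot as it stands. The module is installed in compiled form; this text tells all that it offers.
- The arm moves only by the tool carry_out, never from a script. Its argument "increments" is a list of rows, each a list of 3 entries, a list of its own where there are three numbers: the shift along the tool's x, y, z in mm, then the turn about the tool's z in units of 5 degrees (1.0 is 5 degrees), then the opening, from 0 (shut) to 1 (fully open). In form: [[[dx, dy, dz], yaw, fingers], ...]. A call has exactly 5 rows; each row is the pose to reach, as a shift and turn from the pose commanded when the call began, along the tool's axes at that moment; what a row does not reach only later rows make up. A row lasts 1/12 s, in which the tool goes at most 41.7 mm and 7.16 degrees, less where a joint would pass 70% of its speed; a pose out of reach is approached as far as the arm can. A call with a gripper value outside its range is refused whole. The fingers move at their own pace and stop on an object; "newtons" is the grip in N (left out, the last holds). Time passes only in rows, so rows that repeat a pose let the fingers close, or fill a call up. It gives the time, the measured TCP pose, the force, the opening and the grip force at its end, in the units of the state.
- env.state(): the state, without advancing time (a new reading comes with each control period).
- env.read_camera(name): name is "scene" or "side" or "wrist"; returns (picture, depth): 384x512x3 uint8, blue, green, red; 384x512 float32, m along the optical axis (not along the pixel's ray), 0 where there is no reading.
- env.calibration(name): a dict with "K" (3x3 intrinsics, pixels), "k1" (the pictures are not rectified: a ray, as slopes to the right and down, at radius r is drawn at 1 + k1 r^2 times it, then the intrinsics apply), "R" (3x3) and "t" (3): a world point X has camera coordinates R X + t; the wrist camera has in their place "tool_from_camera" (4x4, takes a point from camera to tool coordinates, whose origin is the TCP and whose axes are the flange's). Camera axes: x right, y down, z forward; pixel columns grow to the right and rows downward; lengths in m; the calibration is good to about 2 mm. A picture is of the moment at which its call begins: read the wrist's pose just before it. calibration takes no time and is no camera call.
- env.hand_in(): hands the job in; it is judged then, once.
The state is a dict: "time_s": time; "qpos": joint angles; "joint_vel": joint speeds; "effort": joint torques, N m; "position": TCP position; "tool_rot": TCP orientation; "ft_force": force on the tool from outside, world axes, zero at the start; "torque": the same for the moment, N m; "finger_gap": opening from 0.0 (shut) to 1.0 (fully open); "grip_force": force on a finger pad.
Only numpy, scipy, OpenCV 4.12 (cv2) and the standard library are available. Lean on these libraries where they do the work, as an engineer would, in place of code of your own. Each camera call takes 0.05 s, during which the arm holds its last target. There are 200 camera calls.

### The job

Tidy the bench beside the balance: stand each of the four closed containers in the white holder made for its shape and size - the conical flask in the wide round one, the slim vial in the small round one, the square bottle in the square one and the slide box in the oblong one. Each must stand upright, flat on its holder's floor inside the rim; set them down gently, never drop them or tip them over, and leave the beaker and the wash bottle alone.

Things in the scene. Friction and masses are not known exactly. Their poses are not given: they have to be found in the camera images.
- flask_mid (a point): Conical glass flask with a black rubber stopper, standing upright, 120 mm high overall. Round base 64 mm across, tapering from 8 mm up to a straight round neck 28 mm across between 74 and 104 mm up (thin look-only lip 32 mm across at 100 to 104 mm), stopper 27 mm across above that. Grip it by the neck, not the slope. This point is on its axis, half-way up (60 mm above its underside); z is up its axis. 110 to 225 g.
- bottle_mid (a point): Square amber glass bottle with a round black screw cap, upright, 90 mm high. Body 46 x 46 mm and 66 mm high, cap 34 mm across above 72 mm. This point is half-way up (45 mm above its underside) on its axis; x and y are square to its flat sides, z up. 125 to 250 g.
- vial_mid (a point): Slim round glass vial with a white cap and a paper band, upright, 28 mm across and 85 mm high. This point is on its axis half-way up (42.5 mm above its underside), z up. 40 to 85 g.
- slidebox_mid (a point): Grey oblong plastic slide box with a black seam and a paper label on top, upright, 80 mm long (its x), 36 mm wide (its y), 70 mm high. This point is its centre, 35 mm above its underside. 100 to 200 g.
- wide_ring: Wide round white plastic holder, fixed to the bench: the flask's. Inside 80 mm across, outside 92 mm. Like all four holders its floor is 4 mm thick and its rim 14 mm above the bench. Origin: centre of its underside, on the bench; z up.
- square_tray: Square white plastic holder, fixed: the square bottle's. Inside 62 x 62 mm, outside 74 x 74 mm, floor 4 mm thick, rim 14 mm high. Origin: centre of its underside; x and y square to its walls.
- small_ring: Small round white plastic holder, fixed: the vial's. Inside 44 mm across, outside 56 mm, floor 4 mm thick, rim 14 mm high. Origin: centre of its underside.
- oblong_tray: Oblong white plastic holder, fixed: the slide box's. Inside 96 mm (its x) by 52 mm (its y), outside 108 x 64 mm, floor 4 mm thick, rim 14 mm high. Origin: centre of its underside.
- beaker: Empty glass beaker, a bystander beyond the work, 68 mm across and 85 mm high. Origin: centre of its underside. Leave it alone.
- wash_bottle: White plastic wash bottle with a red cap and spout, a bystander to the robot's right, 60 mm across, body and cap 148 mm high, spout (look only) to 180 mm. Origin: centre of its underside. Leave it alone.
Things that resemble listed ones, but are neither listed nor needed, are in the scene too. What is shaped like the part that bears bottle_mid but yellow is not meant. Of the things that look like the part that bears slidebox_mid, the larger one is meant.

How it is judged:
At the end, for the whole second after the job is handed in: Flask in wide ring, vial in small ring, bottle in square tray, slide box in oblong tray: each released, at rest (under 20 mm/s), upright within 0.08 rad, underside on the holder floor (within 4 mm), centre within 12.5 mm of the holder centre seen from above (horizontal distance between flask_mid and wide_ring below 0.0125 m and z of flask_mid in the frame of wide_ring between 0.06 and 0.068 m and angle between each of flask_mid, bottle_mid, vial_mid, slidebox_mid's own z axis and vertical below 0.08 rad and linear speed of each of flask, bottle, vial, slidebox below 0.02 m/s and horizontal distance between bottle_mid and square_tray below 0.0125 m and z of bottle_mid in the frame of square_tray between 0.045 and 0.053 m and horizontal distance between vial_mid and small_ring below 0.0125 m and z of vial_mid in the frame of small_ring between 0.0425 and 0.0505 m and horizontal distance between slidebox_mid and oblong_tray below 0.0125 m and z of slidebox_mid in the frame of oblong_tray between 0.035 and 0.043 m); the robot touches nothing.
It fails at once if a container is knocked over or tipped by more than about 40 degrees (angle between any of flask_mid, bottle_mid, vial_mid, slidebox_mid's own z axis and vertical above 0.7 rad).
It fails at once if a container is dropped or thrown (falls free, faster than 0.7 m/s) ((linear speed of flask above 0.7 m/s and contact force between the fingers and flask below 0.05 N) or (linear speed of bottle above 0.7 m/s and contact force between the fingers and bottle below 0.05 N) or (linear speed of vial above 0.7 m/s and contact force between the fingers and vial below 0.05 N) or (linear speed of slidebox above 0.7 m/s and contact force between the fingers and slidebox below 0.05 N)).
It fails at once if the empty beaker is shifted by more than 25 mm (distance of beaker from where it was at the start of the episode above 0.025 m).
It fails at once if the wash bottle is shifted by more than 25 mm (distance of wash_bottle from where it was at the start of the episode above 0.025 m).
It also fails if it takes over 109 s, if anything falls off the work surface, if the arm or the gripper's body presses on something with over 40 N, if the wrist force passes 120 N, or if a joint passes its speed limit or range.

## Working session

There is one attempt and no reset: what is moved stays moved. The work goes in short steps, Python scripts to look and compute and a tool call to move; the robot and the scene stay as the last step left them, time stands still between calls to the robot, and variables do not carry over. Pictures are saved under pics/ and viewed, at most 14 in all, crops included, and the job is handed in when it is done.

Besides the shell and the picture viewer there is one more tool, called after ">>>" as name(argument=value, ...) on one line, values as JSON. carry_out: Moves the arm, as the interface text tells. Its arguments: {"type":"object","properties":{"increments":{"type":"array","items":{"type":"array"}},"newtons":{"type":"number"}},"required":["increments"]}

```bash
mkdir -p pics; ls; python3 - <<'E'
from station import env
import cv2,numpy as np
s=env.state();print(s,env.tcp_to_tips)
for n in("scene","side","wrist"):
    p,d=env.read_camera(n);cv2.imwrite(f"pics/{n}0.png",p);np.save(f"{n}0.npy",d);print(n,env.calibration(n))
E
```

```text
pics
{'time_s': 0.0, 'qpos': array([-0.06291691,  0.38423928,  0.01638242,  1.37116321, -0.00630694,
        1.38818302, -0.04649336]), 'joint_vel': array([-0.00018442, -0.00060059,  0.00120863,  0.00139361,  0.00107251,
        0.00025815,  0.00027522]), 'effort': array([-4.50568632e-04, -6.27588844e+01,  8.43669288e-01, -3.71825659e+01,
        1.65239023e-02,  1.39937960e-02, -1.08329079e-04]), 'position': array([6.24548062e-01, 4.46859159e-05, 2.55274079e-01]), 'tool_rot': array([-6.75981529e-04,  7.07078820e-01,  7.07134073e-01, -6.98168529e-04]), 'ft_force': array([-0.46043577, -0.31190546,  0.21885808]), 'torque': array([-0.03728272, -0.01260424,  0.05368817]), 'grip_force': 0.0, 'finger_gap': 1.0034502801845615} 0.025
scene {'K': array([[377.92369812,   0.        , 258.86691872],
       [  0.        , 377.92369812, 191.98066352],
       [  0.        ,   0.        ,   1.        ]]), 'k1': -0.10022740688017065, 'R': array([[ 0.778367  ,  0.62753953,  0.01841087],
       [ 0.48150384, -0.57790028, -0.6589274 ],
       [-0.40286335,  0.52175225, -0.75198119]]), 't': array([-0.401
[... 288 characters left out ...]
   [-0.30853545,  0.49752218, -0.81072656],
       [ 0.42889673, -0.68798721, -0.58542394]]), 't': array([0.46714006, 0.28200419, 1.16700043])}
wrist {'K': array([[270.66903998,   0.        , 256.71019908],
       [  0.        , 270.66903998, 185.12887734],
       [  0.        ,   0.        ,   1.        ]]), 'k1': 0.014699096861858189, 'tool_from_camera': array([[-1.02340081e-05, -9.65296796e-01, -2.61155310e-01,
         6.66435751e-02],
       [ 9.99999996e-01, -3.34262694e-05,  8.43645980e-05,
         4.46735593e-04],
       [-9.01663239e-05, -2.61155308e-01,  9.65296792e-01,
        -1.16852680e-01],
       [ 0.00000000e+00,  0.00000000e+00,  0.00000000e+00,
         1.00000000e+00]])}
```

View pics/scene0.png

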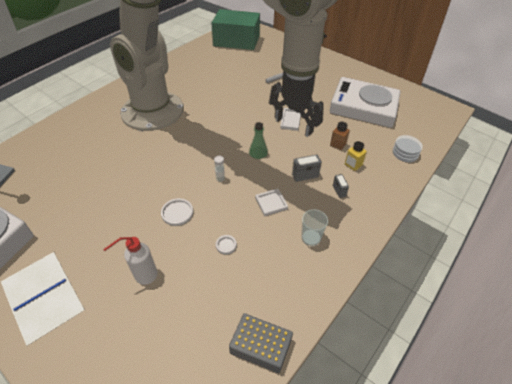

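View pics/side0.png

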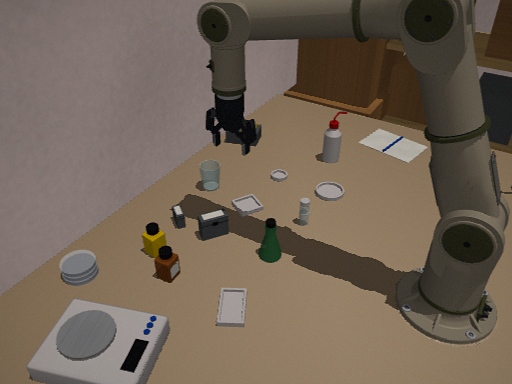

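View pics/wrist0.png

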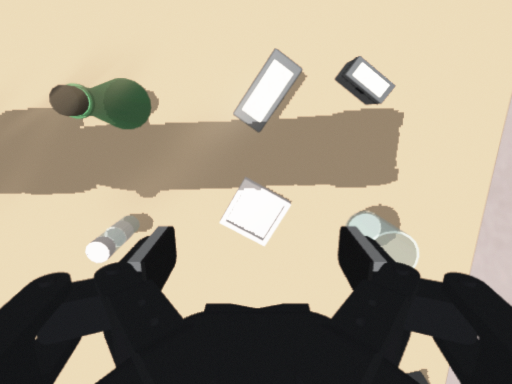

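Scene picture: amber bottle (340,136), with the yellow one at (357,155) as decoy. The larger slide box is at (306,168) and the small decoy at (341,186). Flask (258,142), vial (219,168), wide ring (177,211), small ring (226,244), square tray (271,202), oblong tray (290,119; side 232,307). Beaker (314,228) and wash bottle (142,262) are the bystanders.

```bash
cat > h.py <<'E'
import numpy as np,cv2
from station import env
from scipy.spatial.transform import Rotation as Ro
def pose(s):
    q=s["tool_rot"];T=np.eye(4);T[:3,:3]=Ro.from_quat([q[1],q[2],q[3],q[0]]).as_matrix();T[:3,3]=s["position"];return T
def wc(name,s=None):
    "camera->world"
    c=env.calibration(name)
    if name=="wrist": return pose(s)@c["tool_from_camera"]
    T=np.eye(4);T[:3,:3]=c["R"].T;T[:3,3]=-c["R"].T@c["t"];return T
def slopes(name,uv):
    c=env.calibration(name)
    return cv2.undistortPoints(np.float64(uv).reshape(-1,1,2),c["K"],np.array([c["k1"],0,0,0.])).reshape(-1,2)
def cloud(name,d,s=None):
    v,u=np.mgrid[:384,:512]
    n=slopes(name,np.stack([u,v],-1).reshape(-1,2));z=d.reshape(-1,1)
    T=wc(name,s);P=np.hstack([n*z,z])@T[:3,:3].T+T[:3,3];P[z[:,0]==0]=np.nan
    return P.reshape(384,512,3)
def plane(name,uv,h,s=None):
    T=wc(name,s);n=slopes(name,uv);r=np.hstack([n,np.ones((len(n),1))])@T[:3,:3].T
    return (T[:3,3]+r*((h-T[2,3])/r[:,2])[:,None])[:,:2]
E
python3 - <<'E'
from h import *
W=np.zeros((600,800,3),np.uint8)+60  # 1mm px: row=x-0.3, col=0.4-y
sets=[]
for n in("scene","side"):
    P=cloud(n,np.load(n+"0.npy"));I=cv2.imread(f"pics/{n}0.png")
    m=(P[...,2]>.006)&(P[...,2]<.2)&(P[...,0]>.3)&(P[...,0]<.9)&(abs(P[...,1])<.4)
    b=(abs(P[...,2])<.006); print(n,np.nanmedian(P[...,2][b]))
    for p,c in zip(P[m],I[m]):
        cv2.circle(W,(int((.4-p[1])*1000),int((p[0]-.3)*1000)),1,[int(x) for x in c],-1)
cv2.imwrite("pics/top.png",W)
E
```

```text
scene 0.0004716730661605273
side 0.0011854545808067662
```

View pics/top.png

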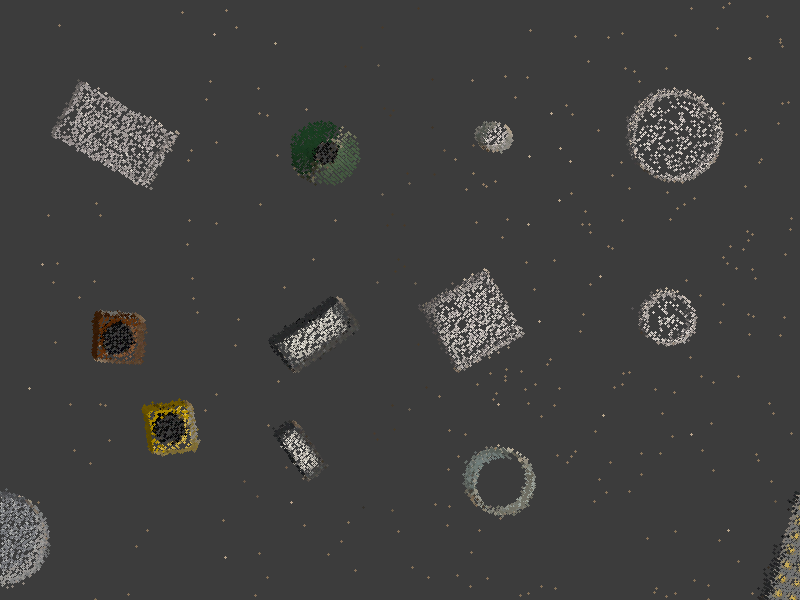

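The reprojected map shows amber bottle ~(118,337), yellow decoy (170,428), large slide box (313,333), small decoy (298,450) and all four holders clearly. Confirm candidates with a crop and fit the numbers.

```bash
python3 - <<'E'
from h import *
I=cv2.imread("pics/side0.png");cv2.imwrite("pics/crop.png",cv2.resize(I[180:300,130:300],None,fx=4,fy=4,interpolation=3))
Ps=[cloud(n,np.load(n+"0.npy")) for n in("scene","side")]
# name: map col,row, half, zmin,zmax
for k,(c,r,h,a,b) in dict(flask=(325,153,25,.085,.13),vial=(493,136,22,.07,.1),bottle=(118,337,45,.01,.06),bcap=(118,337,30,.082,.1),box=(313,333,60,.055,.08),boxall=(313,333,60,.01,.08),
  wide=(675,135,60,.009,.02),square=(472,320,70,.009,.02),small=(668,317,40,.009,.02),oblong=(115,135,80,.009,.02),yel=(170,428,40,.01,.1),beaker=(500,481,45,.05,.1)).items():
    cx,cy=.3+r/1000,.4-c/1000
    out=[]
    for P in Ps+[np.vstack(Ps)]:
        Q=P.reshape(-1,3);Q=Q[(abs(Q[:,0]-cx)<h/1000)&(abs(Q[:,1]-cy)<h/1000)&(Q[:,2]>a)&(Q[:,2]<b)]
        if len(Q)<8: out.append(len(Q));continue
        from scipy.spatial import cKDTree
        Q=Q[cKDTree(Q).query(Q,4)[0][:,3]<.006] if len(Q)>60 else Q
        R=cv2.minAreaRect((Q[:,:2]*1000).astype(np.float32));out.append([np.round(x,1).tolist() for x in R])
    print(k,out)
s=Ps[0].reshape(-1,3);Q=s[(s[:,1]<-.4)&(s[:,2]>.03)&(s[:,2]<.18)&(s[:,1]>-.75)&(s[:,0]>.2)&(s[:,0]<.9)];print("wash?",np.median(Q,0))
E
```

```text
flask [[[453.5, 69.6], [28.0, 28.9], 69.0], [[453.4, 78.4], [27.7, 29.1], 53.6], [[453.6, 74.6], [33.8, 32.9], 48.2]]
vial [[[436.9, -98.0], [23.2, 27.6], 63.7], [[436.5, -89.9], [24.1, 28.4], 35.4], [[436.7, -93.4], [33.1, 28.8], 78.9]]
bottle [[[641.5, 259.2], [45.2, 9.5], 7.6], [[624.9, 293.2], [60.8, 32.5], 48.4], [[636.7, 281.6], [50.1, 54.8], 5.5]]
bcap [[[639.2, 279.9], [30.6, 32.0], 79.8], [[636.2, 283.1], [31.6, 32.6], 73.4], [[637.3, 281.8], [33.8, 35.6], 69.6]]
box [[[635.2, 82.5], [79.9, 39.5], 56.0], [[633.9, 88.1], [81.7, 40.6], 54.1], [[635.6, 85.5], [85.0, 44.2], 57.2]]
boxall [[[635.2, 82.5], [80.4, 39.5], 56.0], [[632.9, 88.7], [81.4, 41.1], 52.1], [[634.6, 85.9], [84.7, 45.7], 54.7]]
wide [[[434.6, -275.9], [89.5, 92.4], 45.7], [[438.0, -271.8], [87.4, 89.2], 55.5], [[434.9, -273.8], [92.3, 94.7], 48.0]]
square [[[619.5, -73.6], [74.6, 78.0], 59.9], [[621.3, -69.5], [75.4, 77.5], 60.9], [[621.5, -72.0], [79.5, 81.2], 61.3]]
small [[[618.5, -269.9], [51.3, 55.9], 41.0], [[619.3, -263.6], [50.7, 53.2], 70.9], [[617.9, -269.3], [54.4, 58.7], 30.3]]
oblong [[[435.3, 284.6], [63.5, 109.9], 28.3], [[434.9, 287.2], [61.8, 111.6], 29.4], [[434.3, 285.2], [64.8, 114.6], 29.4]]
yel [[[730.7, 225.9], [44.6, 44.9], 80.2], [[725.9, 231.0], [46.5, 48.5], 81.5], [[727.7, 229.3], [50.2, 52.0], 80.2]]
beaker [[[780.5, -100.8], [66.8, 66.9], 22.6], [[780.8, -100.2], [61.4, 71.0], 36.1], [[780.4, -100.1], [67.2, 71.4], 22.0]]
wash? [ 0.81688572 -0.45393436  0.05169599]
```

View pics/crop.png

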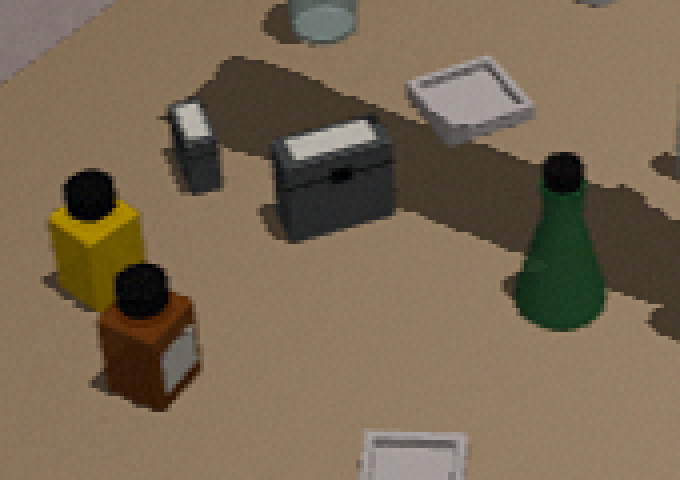

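Crop confirms: amber bottle (150,340) with label, not the yellow (95,245); large slide box (335,180), not the small (195,150). Starting with the vial.

>>> carry_out(increments=[[[-20, -40, 20], 0, 1], [[-40, -80, 40], 0, 1], [[-60, -115, 60], 0, 1], [[-80, -150, 80], 0, 1], [[-94, -185, 90], 0, 1]], newtons=30)

```text
time_s: 0.57
position: [0.4535, -0.0877, 0.1704]
tool_rot: [-0.001, 0.707, 0.707, -0.0]
ft_force: [-0.8, -0.3, 1.4]
finger_gap: 1.0
grip_force: 0.0
```

>>> carry_out(increments=[[[0, 0, 0], 0, 1], [[0, 0, 0], 0, 1], [[0, 0, 0], 0, 1], [[0, 0, 0], 0, 1], [[0, 0, 0], 0, 1]])

```text
time_s: 0.98
position: [0.4573, -0.0862, 0.173]
tool_rot: [0.001, 0.707, 0.708, 0.001]
ft_force: [-0.2, 1.2, 1.5]
finger_gap: 0.996
grip_force: 0.0
```

```bash
cat >> h.py <<'E'
def see(x,y,half,z0,z1,save=None):
    s=env.state();I,d=env.read_camera("wrist")
    if save: cv2.imwrite(save,I)
    Q=cloud("wrist",d,s).reshape(-1,3);Q=Q[(abs(Q[:,0]-x)<half)&(abs(Q[:,1]-y)<half)&(Q[:,2]>z0)&(Q[:,2]<z1)]
    if len(Q)<8: print("few",len(Q));return
    from scipy.spatial import cKDTree
    Q=Q[cKDTree(Q).query(Q,4)[0][:,3]<.006]
    R=cv2.minAreaRect((Q[:,:2]*1000).astype(np.float32));print(len(Q),"zmax",Q[:,2].max().round(4),[np.round(a,1).tolist() for a in R])
def go(x,y,z,ang=None):
    "tool shift mm (+turn units for closing direction ang deg)"
    s=env.state();T=pose(s);v=T[:3,:3].T@(np.array([x,y,z])-T[:3,3])*1000
    a=np.degrees(np.arctan2(T[1,1],T[0,1]))
    print("t",round(s["time_s"],2),"pos",s["position"].round(4),"closedir",a.round(1),"gap",round(s["finger_gap"],3),"f",s["ft_force"].round(1),"tilt",T[:3,2].round(3))
    print("shift",v.round(1),"turn",None if ang is None else round(-((ang-a+90)%180-90)/5,2))
E
python3 - <<'E'
from h import *
see(.4367,-.094,.03,.075,.1,"pics/w1.png")
see(.4367,-.094,.03,.02,.1)
go(.4367,-.094,.061,0)
s=cloud("side",np.load("side0.npy")).reshape(-1,3);Q=s[(s[:,1]<-.35)&(s[:,2]>.06)&(s[:,2]<.18)&(s[:,1]>-.75)&(s[:,0]>.2)&(s[:,0]<.9)];print("wash?",np.median(Q,0),Q.min(0),Q.max(0))
E
```

```text
941 zmax 0.0865 [[436.9, -92.6], [27.2, 27.1], 52.0]
1367 zmax 0.0862 [[436.9, -92.3], [27.7, 27.5], 37.0]
t 1.08 pos [ 0.4568 -0.0863  0.1726] closedir 0.1 gap 1.001 f [-0.4 -0.2  0.7] tilt [ 0.001 -0.    -1.   ]
shift [ -7.6 -20.2 111.6] turn 0.01
wash? [ 0.51198504 -0.44763879  0.10837422] [ 0.4877687  -0.51955921  0.06048508] [ 0.54631136 -0.4266177   0.1795595 ]
```

>>> carry_out(increments=[[[-6, -20, 0], 0, 1], [[-6, -20, 10], 0, 1], [[-6, -20, 40], 0, 1], [[-6, -20, 70], 0, 1], [[-6, -20, 80], 0, 1]])

```text
time_s: 1.5
position: [0.434, -0.0922, 0.0888]
tool_rot: [-0.002, 0.707, 0.707, -0.001]
ft_force: [0.1, 0.1, -0.9]
finger_gap: 1.0
grip_force: 0.0
```

>>> carry_out(increments=[[[0, 0, 20], 0, 1], [[0, 0, 31], 0, 1], [[0, 0, 31], 0, 1], [[0, 0, 31], 0, 1], [[0, 0, 31], 0, 1]])

```text
time_s: 1.92
position: [0.4366, -0.0928, 0.0622]
tool_rot: [0.0, 0.707, 0.707, 0.0]
ft_force: [0.1, 0.5, 0.2]
finger_gap: 1.0
grip_force: 0.0
```

```bash
python3 -c "
from h import *
go(.4369,-.0925,.061,0)"
```

```text
t 1.92 pos [ 0.4366 -0.0928  0.0622] closedir 0.0 gap 1.0 f [0.1 0.5 0.2] tilt [ 0.001 -0.    -1.   ]
shift [0.3 0.3 1.2] turn 0.0
```

>>> carry_out(increments=[[[0, 0, 0], 0, 0.5], [[0, 0, 0], 0, 0.3], [[0, 0, 0], 0, 0], [[0, 0, 0], 0, 0], [[0, 0, 0], 0, 0]], newtons=30)

```text
time_s: 2.33
position: [0.4359, -0.0928, 0.0615]
tool_rot: [0.0, 0.707, 0.707, 0.0]
ft_force: [-1.0, 0.0, 2.2]
finger_gap: 0.321
grip_force: 30.9
```

>>> carry_out(increments=[[[0, 0, 0], 0, 0], [[0, 0, 0], 0, 0], [[0, 0, 0], 0, 0], [[0, 0, 0], 0, 0], [[0, 0, 0], 0, 0]])

```text
time_s: 2.75
position: [0.4359, -0.0929, 0.0615]
tool_rot: [0.0, 0.707, 0.707, 0.0]
ft_force: [-0.8, -0.3, 4.6]
finger_gap: 0.316
grip_force: 30.9
```

>>> carry_out(increments=[[[0, 0, -10], 0, 0], [[0, 0, -25], 0, 0], [[0, 0, -45], 0, 0], [[0, 0, -60], 0, 0], [[0, 0, -60], 0, 0]])

```text
time_s: 3.17
position: [0.4374, -0.0931, 0.1244]
tool_rot: [0.002, 0.707, 0.707, 0.001]
ft_force: [0.6, -0.1, -0.7]
finger_gap: 0.318
grip_force: 30.6
```

>>> carry_out(increments=[[[-15, 15, 0], 0, 0], [[-35, 35, 0], 0, 0], [[-55, 55, 0], 0, 0], [[-75, 75, 0], 0, 0], [[-95, 95, 0], 0, 0]])

```text
time_s: 3.58
position: [0.5311, -0.1886, 0.1206]
tool_rot: [-0.0, 0.707, 0.707, -0.0]
ft_force: [0.1, 0.2, -0.1]
finger_gap: 0.316
grip_force: 30.6
```

>>> carry_out(increments=[[[-20, 20, 0], 0, 0], [[-40, 40, 0], 0, 0], [[-60, 55, 0], 0, 0], [[-60, 55, 0], 0, 0], [[-60, 55, 0], 0, 0]])

```text
time_s: 4.0
position: [0.5853, -0.2491, 0.1198]
tool_rot: [-0.001, 0.708, 0.706, -0.001]
ft_force: [-0.1, 0.7, -1.7]
finger_gap: 0.321
grip_force: 30.5
```

```bash
python3 -c "
from h import *
see(.6185,-.268,.04,.008,.02,'pics/w2.png')
go(.6185,-.268,.066,0)"
```

```text
735 zmax 0.0152 [[626.2, -258.7], [32.7, 55.0], 47.6]
t 4.05 pos [ 0.5851 -0.2478  0.12  ] closedir -0.0 gap 0.318 f [-0.4  0.2 -1.5] tilt [-0.002  0.001 -1.   ]
shift [-20.2  33.5  53.9] turn -0.01
```

View pics/w2.png

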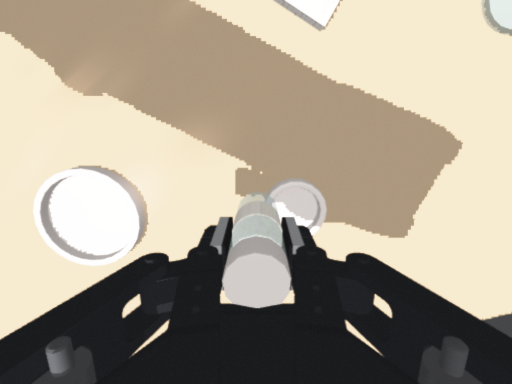

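Wrist view: held vial (257,250) upright, small ring half seen at (296,205), wide ring fully seen at (88,215).

```bash
cat >> h.py <<'E'
def ring(x,y,r):
    from scipy.optimize import least_squares
    s=env.state();I,d=env.read_camera("wrist")
    Q=cloud("wrist",d,s).reshape(-1,3);Q=Q[(np.hypot(Q[:,0]-x,Q[:,1]-y)<r+.015)&(Q[:,2]>.0115)&(Q[:,2]<.018)][:,:2]
    f=least_squares(lambda p:np.hypot(*(Q-p).T)-r,[x,y],loss="soft_l1",f_scale=.003);print("ring",len(Q),f.x.round(4),np.abs(f.fun).mean().round(4))
E
python3 -c "
from h import *
ring(.6185,-.268,.025)
ring(.436,-.274,.043)
see(.436,-.274,.06,.008,.02)
"
```

```text
ring 620 [ 0.6183 -0.2671] 0.0014
ring 1924 [ 0.436  -0.2737] 0.0015
2497 zmax 0.0151 [[435.7, -274.0], [90.8, 91.6], 86.2]
```

>>> carry_out(increments=[[[-10, 16, 0], 0, 0], [[-19, 33, 0], 0, 0], [[-19, 33, 0], 0, 0], [[-19, 33, 10], 0, 0], [[-19, 33, 15], 0, 0]])

```text
time_s: 4.62
position: [0.6181, -0.2659, 0.105]
tool_rot: [-0.001, 0.707, 0.707, -0.0]
ft_force: [-0.5, 0.8, -1.6]
finger_gap: 0.318
grip_force: 30.6
```

>>> carry_out(increments=[[[0, 0, 10], 0, 0], [[0, 0, 20], 0, 0], [[0, 0, 30], 0, 0], [[0, 0, 35], 0, 0], [[0, 0, 35], 0, 0]])

```text
time_s: 5.03
position: [0.6175, -0.2662, 0.0689]
tool_rot: [-0.002, 0.707, 0.707, -0.001]
ft_force: [0.0, 0.4, -0.7]
finger_gap: 0.321
grip_force: 30.6
```

```bash
python3 -c "
from h import *
go(.618,-.267,.0655,0)"
```

```text
t 5.03 pos [ 0.6175 -0.2662  0.0689] closedir 0.0 gap 0.321 f [ 0.   0.4 -0.7] tilt [-0.003  0.001 -1.   ]
shift [-0.8  0.5  3.4] turn 0.0
```

>>> carry_out(increments=[[[0, 0, 1], 0, 0], [[0, 0, 2], 0, 0], [[0, 0, 3], 0, 0], [[0, 0, 3.5], 0, 0], [[0, 0, 3.5], 0, 0]])

```text
time_s: 5.45
position: [0.6188, -0.2669, 0.0679]
tool_rot: [0.0, 0.707, 0.707, 0.0]
ft_force: [0.1, 0.1, -0.4]
finger_gap: 0.322
grip_force: 30.5
```

>>> carry_out(increments=[[[0, 0, 0], 0, 0.4], [[0, 0, 0], 0, 0.5], [[0, 0, 0], 0, 0.7], [[0, 0, 0], 0, 1], [[0, 0, 0], 0, 1]])

```text
time_s: 5.87
position: [0.6187, -0.2668, 0.0678]
tool_rot: [-0.0, 0.707, 0.707, 0.0]
ft_force: [0.3, -0.6, -0.2]
finger_gap: 0.905
grip_force: 0.0
```

>>> carry_out(increments=[[[0, 0, 0], 0, 1], [[0, 0, 0], 0, 1], [[0, 0, -20], 0, 1], [[0, 0, -40], 0, 1], [[0, 0, -60], 0, 1]])

```text
time_s: 6.28
position: [0.6183, -0.2667, 0.128]
tool_rot: [-0.001, 0.707, 0.707, -0.0]
ft_force: [-0.2, -0.2, 0.7]
finger_gap: 1.001
grip_force: 0.0
```

>>> carry_out(increments=[[[0, 0, -40], 0, 1], [[0, 0, -70], 0, 1], [[0, 0, -70], 0, 1], [[0, 0, -70], 0, 1], [[0, 0, -70], 0, 1]])

```text
time_s: 6.7
position: [0.6185, -0.2667, 0.1973]
tool_rot: [-0.0, 0.707, 0.707, -0.0]
ft_force: [-0.1, 0.7, 0.0]
finger_gap: 1.002
grip_force: 0.0
```

```bash
python3 -c "
from h import *
see(.618,-.267,.03,.075,.1)
see(.618,-.267,.04,.02,.1)
go(.4535,.075,.19,-90)"
```

```text
832 zmax 0.0903 [[618.9, -266.5], [27.1, 27.1], 22.9]
1102 zmax 0.0902 [[619.0, -266.2], [27.6, 27.1], 0.5]
t 6.8 pos [ 0.618  -0.2664  0.1959] closedir 0.0 gap 0.997 f [-0.7  0.2 -0.3] tilt [-0.003  0.001 -1.   ]
shift [ 341.5 -164.4    6.7] turn -18.0
```

Vial in place (top z 0.090 = 85+4). Now the flask.

>>> carry_out(increments=[[[35, -17, 0], 0, 1], [[70, -34, 0], 0, 1], [[105, -50, 0], 0, 1], [[140, -67, 0], 0, 1], [[170, -82, 0], 0, 1]])

```text
time_s: 7.22
position: [0.5348, -0.0942, 0.1961]
tool_rot: [-0.001, 0.707, 0.708, -0.001]
ft_force: [1.1, -0.4, -0.4]
finger_gap: 1.005
grip_force: 0.0
```

>>> carry_out(increments=[[[35, -17, 0], 0, 1], [[70, -34, 0], 0, 1], [[105, -50, 0], 0, 1], [[140, -67, 0], 0, 1], [[165, -82, 0], 0, 1]])

```text
time_s: 7.63
position: [0.4525, 0.0712, 0.1966]
tool_rot: [-0.001, 0.706, 0.708, -0.001]
ft_force: [0.2, 0.8, -0.1]
finger_gap: 1.0
grip_force: 0.0
```

>>> carry_out(increments=[[[0, 0, 0], 0, 1], [[0, 0, 0], 0, 1], [[0, 0, 0], 0, 1], [[0, 0, 0], 0, 1], [[0, 0, 0], 0, 1]])

```text
time_s: 8.05
position: [0.455, 0.0669, 0.1973]
tool_rot: [-0.0, 0.708, 0.706, -0.0]
ft_force: [-0.2, 0.7, -0.2]
finger_gap: 1.002
grip_force: 0.0
```

```bash
python3 -c "
from h import *
see(.4535,.075,.03,.112,.13,'pics/w3.png')
see(.4535,.075,.05,.01,.13)
go(.4535,.075,.104,0)"
```

```text
970 zmax 0.1215 [[453.0, 76.4], [26.3, 26.4], 68.8]
2848 zmax 0.1215 [[453.6, 83.2], [47.4, 61.1], 85.6]
t 8.15 pos [0.455  0.0672 0.1974] closedir -0.1 gap 1.003 f [-0.3  0.3  0.2] tilt [-0.001 -0.    -1.   ]
shift [ 7.8 -1.5 93.4] turn -0.02
```

>>> carry_out(increments=[[[9, -2, 0], 0, 1], [[9, -2, 10], 0, 1], [[9, -2, 35], 0, 1], [[9, -2, 60], 0, 1], [[9, -2, 75], 0, 1]])

```text
time_s: 8.57
position: [0.4513, 0.0773, 0.1199]
tool_rot: [-0.001, 0.707, 0.707, -0.001]
ft_force: [-0.1, -0.4, -0.5]
finger_gap: 1.002
grip_force: 0.0
```

>>> carry_out(increments=[[[0, 0, 10], 0, 1], [[0, 0, 18], 0, 1], [[0, 0, 18], 0, 1], [[0, 0, 18], 0, 1], [[0, 0, 18], 0, 1]])

```text
time_s: 8.98
position: [0.4534, 0.0773, 0.1056]
tool_rot: [0.0, 0.707, 0.707, 0.001]
ft_force: [0.5, 0.2, 0.4]
finger_gap: 0.998
grip_force: 0.0
```

>>> carry_out(increments=[[[0, 0, 0], 0, 0.5], [[0, 0, 0], 0, 0.35], [[0, 0, 0], 0, 0.3], [[0, 0, 0], 0, 0], [[0, 0, 0], 0, 0]], newtons=40)

```text
time_s: 9.4
position: [0.4529, 0.0772, 0.105]
tool_rot: [0.0, 0.707, 0.707, 0.0]
ft_force: [-3.6, 0.4, 12.4]
finger_gap: 0.31
grip_force: 39.3
```

>>> carry_out(increments=[[[0, 0, 0], 0, 0], [[0, 0, 0], 0, 0], [[0, 0, 0], 0, 0], [[0, 0, 0], 0, 0], [[0, 0, 0], 0, 0]])

```text
time_s: 9.82
position: [0.453, 0.0772, 0.105]
tool_rot: [0.0, 0.707, 0.707, 0.0]
ft_force: [-0.1, -0.3, 5.5]
finger_gap: 0.305
grip_force: 39.9
```

>>> carry_out(increments=[[[0, 0, -8], 0, 0], [[0, 0, -20], 0, 0], [[0, 0, -35], 0, 0], [[0, 0, -50], 0, 0], [[-10, 0, -50], 0, 0]])

```text
time_s: 10.23
position: [0.4539, 0.0691, 0.1574]
tool_rot: [0.001, 0.706, 0.708, 0.002]
ft_force: [0.7, 0.6, -0.6]
finger_gap: 0.311
grip_force: 39.7
```

>>> carry_out(increments=[[[-20, 0, 0], 0, 0], [[-45, 0, 0], 0, 0], [[-70, 0, 0], 0, 0], [[-95, 0, 0], 0, 0], [[-120, 0, 0], 0, 0]])

```text
time_s: 10.65
position: [0.4517, -0.0548, 0.1538]
tool_rot: [-0.0, 0.707, 0.707, -0.001]
ft_force: [1.8, 0.1, -0.6]
finger_gap: 0.309
grip_force: 39.7
```

>>> carry_out(increments=[[[-25, -2, 0], 0, 0], [[-50, -4, 0], 0, 0], [[-75, -6, 0], 0, 0], [[-100, -8, 0], 0, 0], [[-125, -10, 0], 0, 0]])

```text
time_s: 11.07
position: [0.4414, -0.1797, 0.1538]
tool_rot: [-0.001, 0.707, 0.707, -0.0]
ft_force: [-0.2, 0.4, -1.5]
finger_gap: 0.305
grip_force: 39.7
```

>>> carry_out(increments=[[[-25, -2, 0], 0, 0], [[-45, -4, 0], 0, 0], [[-60, -6, 0], 0, 0], [[-60, -6, 0], 0, 0], [[-60, -6, 0], 0, 0]])

```text
time_s: 11.48
position: [0.4355, -0.2389, 0.1538]
tool_rot: [-0.001, 0.708, 0.706, -0.0]
ft_force: [-0.4, 0.4, -1.4]
finger_gap: 0.31
grip_force: 39.7
```

```bash
python3 -c "
from h import *
see(.436,-.2,.2,.1,.2,'pics/w4.png')
go(.436,-.2737,.109,0)"
```

```text
20129 zmax 0.2 [[435.5, -236.4], [113.2, 33.4], 1.6]
t 11.53 pos [ 0.436  -0.2378  0.1539] closedir -0.0 gap 0.305 f [ 0.4  0.9 -1.6] tilt [-0.001  0.001 -1.   ]
shift [-36.    0.1  44.9] turn -0.01
```

View pics/w4.png

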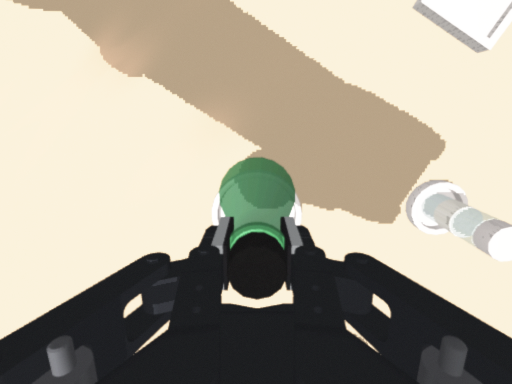

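Flask hangs straight in the grip (257,230), ring behind it; vial stands in its ring at (440,210).

>>> carry_out(increments=[[[-18, 0, 0], 0, 0], [[-35, 0, 0], 0, 0], [[-35, 0, 0], 0, 0], [[-35, 0, 10], 0, 0], [[-35, 0, 20], 0, 0]])

```text
time_s: 11.95
position: [0.4372, -0.2716, 0.134]
tool_rot: [0.0, 0.707, 0.708, 0.0]
ft_force: [0.3, 0.7, -2.1]
finger_gap: 0.309
grip_force: 39.7
```

>>> carry_out(increments=[[[0, 0, 10], 0, 0], [[0, 0, 16], 0, 0], [[0, 0, 21], 0, 0], [[0, 0, 22], 0, 0], [[0, 0, 22], 0, 0]])

```text
time_s: 12.37
position: [0.4366, -0.2725, 0.1122]
tool_rot: [-0.0, 0.707, 0.707, -0.0]
ft_force: [0.8, -0.9, -1.9]
finger_gap: 0.307
grip_force: 39.7
```

>>> carry_out(increments=[[[0, 0, 0], 0, 0], [[0, 0, 1], 0, 0], [[0, 0, 2], 0, 0], [[0, 0, 2.5], 0, 0], [[0, 0, 2.5], 0, 0]])

```text
time_s: 12.78
position: [0.4367, -0.2728, 0.1102]
tool_rot: [-0.0, 0.707, 0.707, 0.0]
ft_force: [-0.2, 0.8, -1.7]
finger_gap: 0.309
grip_force: 39.7
```

```bash
python3 -c "
from h import *
go(.436,-.273,.109,0)"
```

```text
t 12.78 pos [ 0.4367 -0.2728  0.1102] closedir 0.0 gap 0.309 f [-0.2  0.8 -1.7] tilt [-0.  0. -1.]
shift [-0.2 -0.7  1.2] turn 0.0
```

Still hanging (−1.7 N): lower gently until it's carried.

>>> carry_out(increments=[[[0, 0, 1], 0, 0], [[0, 0, 1.5], 0, 0], [[0, 0, 2], 0, 0], [[0, 0, 2], 0, 0], [[0, 0, 2], 0, 0]])

```text
time_s: 13.2
position: [0.4369, -0.273, 0.1091]
tool_rot: [0.0, 0.707, 0.707, 0.0]
ft_force: [-3.7, 2.2, 7.2]
finger_gap: 0.31
grip_force: 40.7
```

>>> carry_out(increments=[[[0, 0, 0], 0, 0.35], [[0, 0, 0], 0, 0.45], [[0, 0, 0], 0, 0.6], [[0, 0, 0], 0, 1], [[0, 0, 0], 0, 1]])

```text
time_s: 13.62
position: [0.4367, -0.2728, 0.1081]
tool_rot: [-0.0, 0.707, 0.707, -0.0]
ft_force: [0.4, -0.3, 0.8]
finger_gap: 0.86
grip_force: 0.0
```

>>> carry_out(increments=[[[0, 0, 0], 0, 1], [[0, 0, 0], 0, 1], [[0, 0, -20], 0, 1], [[0, 0, -40], 0, 1], [[0, 0, -70], 0, 1]])

```text
time_s: 14.03
position: [0.4355, -0.2721, 0.177]
tool_rot: [-0.002, 0.707, 0.707, -0.001]
ft_force: [0.9, -0.1, -0.7]
finger_gap: 1.005
grip_force: 0.0
```

>>> carry_out(increments=[[[0, 0, -15], 0, 1], [[0, 0, -25], 0, 1], [[0, 0, -25], 0, 1], [[0, 0, -25], 0, 1], [[0, 0, -25], 0, 1]])

```text
time_s: 14.45
position: [0.4361, -0.2724, 0.2017]
tool_rot: [-0.001, 0.707, 0.707, -0.0]
ft_force: [0.8, 0.5, -0.3]
finger_gap: 1.004
grip_force: 0.0
```

```bash
python3 -c "
from h import *
see(.436,-.273,.03,.112,.14)
go(.635,.0855,.2,-35)"
```

```text
980 zmax 0.1256 [[437.3, -273.8], [26.3, 26.0], 56.0]
t 14.5 pos [ 0.436  -0.2724  0.2016] closedir 0.0 gap 1.0 f [0.8 0.  0.4] tilt [-0.002  0.001 -1.   ]
shift [357.9 199.    1.5] turn 7.0
```

>>> carry_out(increments=[[[33, 18, 0], 0, 1], [[66, 36, 0], 0, 1], [[99, 55, 0], 0, 1], [[132, 73, 0], 0, 1], [[165, 92, 0], 0, 1]])

```text
time_s: 14.92
position: [0.5286, -0.1061, 0.2019]
tool_rot: [-0.001, 0.707, 0.707, -0.001]
ft_force: [2.1, -0.1, 1.0]
finger_gap: 1.001
grip_force: 0.0
```

>>> carry_out(increments=[[[33, 18, 0], 0, 1], [[66, 36, 0], 0, 1], [[99, 55, 0], 0, 1], [[132, 73, 0], 0, 1], [[165, 92, 0], 0, 1]])

```text
time_s: 15.33
position: [0.6207, 0.0589, 0.2016]
tool_rot: [-0.001, 0.707, 0.707, -0.001]
ft_force: [0.8, -0.3, -0.0]
finger_gap: 0.996
grip_force: 0.0
```

>>> carry_out(increments=[[[15, 8, 0], 1.4, 1], [[15, 8, 0], 2.8, 1], [[15, 8, 0], 4.2, 1], [[15, 8, 0], 5.6, 1], [[15, 8, 0], 7, 1]])

```text
time_s: 15.75
position: [0.6281, 0.0723, 0.2012]
tool_rot: [-0.0, 0.888, 0.459, -0.001]
ft_force: [-0.5, -0.7, 0.5]
finger_gap: 1.003
grip_force: 0.0
```

>>> carry_out(increments=[[[0, 0, 0], 0, 1], [[0, 0, 0], 0, 1], [[0, 0, 0], 0, 1], [[0, 0, 0], 0, 1], [[0, 0, 0], 0, 1]])

```text
time_s: 16.17
position: [0.6286, 0.0721, 0.203]
tool_rot: [-0.0, 0.887, 0.463, -0.0]
ft_force: [0.1, -0.1, -0.2]
finger_gap: 0.997
grip_force: 0.0
```

```bash
python3 -c "
from h import *
see(.635,.0855,.06,.06,.08,'pics/w5.png')
see(.635,.0855,.06,.02,.08)
go(.635,.0855,.048,-35)"
```

```text
3164 zmax 0.0719 [[634.9, 87.2], [80.2, 36.0], 55.0]
3209 zmax 0.0718 [[635.1, 87.0], [80.4, 36.8], 55.3]
t 16.27 pos [0.6287 0.0721 0.2032] closedir -34.9 gap 1.002 f [-1.5 -0.4  0.6] tilt [-0.  0. -1.]
shift [ 14.6  -2.5 155.2] turn 0.01
```

View pics/w5.png

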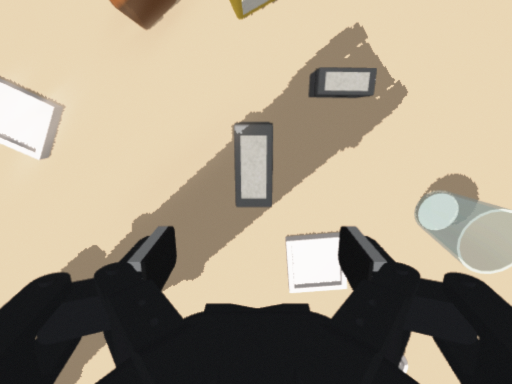

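Box centred at (253,165), aligned with the tool; small decoy at (345,80) is clear.

>>> carry_out(increments=[[[16, -3.4, 10], 0, 1], [[16, -3.4, 40], 0, 1], [[16, -3.4, 70], 0, 1], [[16, -3.4, 85], 0, 1], [[16, -3.4, 85], 0, 1]])

```text
time_s: 16.68
position: [0.6324, 0.0878, 0.1131]
tool_rot: [-0.001, 0.887, 0.462, -0.004]
ft_force: [-0.5, -0.5, -0.8]
finger_gap: 1.001
grip_force: 0.0
```

>>> carry_out(increments=[[[0, 0, 20], 0, 1], [[0, 0, 40], 0, 1], [[0, 0, 60], 0, 1], [[0, 0, 70], 0, 1], [[0, 0, 70], 0, 1]])

```text
time_s: 17.1
position: [0.634, 0.0875, 0.0464]
tool_rot: [-0.001, 0.887, 0.462, -0.002]
ft_force: [0.4, 0.1, -0.6]
finger_gap: 1.002
grip_force: 0.0
```

>>> carry_out(increments=[[[0, 0, 0], 0, 0.6], [[0, 0, 0], 0, 0.45], [[0, 0, 0], 0, 0.4], [[0, 0, 0], 0, 0], [[0, 0, 0], 0, 0]], newtons=40)

```text
time_s: 17.52
position: [0.636, 0.0874, 0.0497]
tool_rot: [0.0, 0.887, 0.462, 0.001]
ft_force: [-0.4, 0.3, 6.0]
finger_gap: 0.419
grip_force: 41.1
```

>>> carry_out(increments=[[[0, 0, 0], 0, 0], [[0, 0, 0], 0, 0], [[0, 0, 0], 0, 0], [[0, 0, 0], 0, 0], [[0, 0, 0], 0, 0]])

```text
time_s: 17.93
position: [0.6359, 0.0874, 0.0496]
tool_rot: [0.0, 0.887, 0.462, 0.001]
ft_force: [-0.3, 0.6, 6.7]
finger_gap: 0.417
grip_force: 41.1
```

>>> carry_out(increments=[[[0, 0, -8], 0, 0], [[0, 0, -20], 0, 0], [[0, 0, -35], 0, 0], [[0, 0, -55], 0, 0], [[0, 0, -60], 0, 0]])

```text
time_s: 18.35
position: [0.6368, 0.0874, 0.1124]
tool_rot: [0.001, 0.887, 0.462, 0.002]
ft_force: [0.8, 0.4, 0.3]
finger_gap: 0.422
grip_force: 40.4
```

```bash
python3 -c "
from h import *
go(.435,.2855,.11,29.5)"
```

```text
t 18.35 pos [0.6368 0.0874 0.1124] closedir -35.0 gap 0.422 f [0.8 0.4 0.3] tilt [ 0.005  0.001 -1.   ]
shift [  46.5 -278.9    1.6] turn -12.9
```

>>> carry_out(increments=[[[2, -20, 0], 0, 0], [[5, -45, 0], 0, 0], [[8, -70, 0], 0, 0], [[11, -97, 0], 0, 0], [[14, -125, 0], 0, 0]])

```text
time_s: 18.77
position: [0.5398, 0.1707, 0.1083]
tool_rot: [0.0, 0.887, 0.461, 0.0]
ft_force: [1.3, 0.4, -1.4]
finger_gap: 0.422
grip_force: 40.4
```

>>> carry_out(increments=[[[3, -25, 0], 0, 0], [[6, -50, 0], 0, 0], [[9, -75, 0], 0, 0], [[12, -100, 0], 0, 0], [[13, -114, 0], 0, 0]])

```text
time_s: 19.18
position: [0.4523, 0.2489, 0.1084]
tool_rot: [-0.001, 0.886, 0.463, -0.0]
ft_force: [-0.3, 0.7, -1.3]
finger_gap: 0.417
grip_force: 40.5
```

>>> carry_out(increments=[[[0, 0, 0], -1, 0], [[0, 0, 0], -2.3, 0], [[0, 0, 0], -3.6, 0], [[0, 0, 0], -4.9, 0], [[0, 0, 0], -6.2, 0]])

```text
time_s: 19.6
position: [0.4547, 0.2464, 0.1084]
tool_rot: [0.0, 0.729, 0.684, 0.0]
ft_force: [-0.1, 0.3, -2.0]
finger_gap: 0.42
grip_force: 40.4
```

>>> carry_out(increments=[[[0, 0, 0], -1.3, 0], [[0, 0, 0], -2.6, 0], [[0, 0, 0], -3.9, 0], [[0, 0, 0], -5.2, 0], [[0, 0, 0], -6.5, 0]])

```text
time_s: 20.02
position: [0.4548, 0.2463, 0.1084]
tool_rot: [0.0, 0.509, 0.861, 0.0]
ft_force: [0.1, -1.0, -0.6]
finger_gap: 0.42
grip_force: 40.4
```

>>> carry_out(increments=[[[0, 0, 0], -0.2, 0], [[0, 0, 0], -0.2, 0], [[0, 0, 0], -0.2, 0], [[0, 0, 0], -0.2, 0], [[0, 0, 0], -0.2, 0]])

```text
time_s: 20.43
position: [0.4548, 0.2465, 0.1082]
tool_rot: [-0.0, 0.505, 0.863, -0.0]
ft_force: [-0.4, 0.1, -1.4]
finger_gap: 0.418
grip_force: 40.4
```

```bash
python3 -c "
from h import *
see(.435,.2855,.075,.008,.018,'pics/w6.png')
go(.435,.2855,.0536,29.5)"
```

```text
2560 zmax 0.0158 [[430.2, 296.7], [64.2, 88.1], 29.2]
t 20.48 pos [0.4548 0.2465 0.1082] closedir 29.4 gap 0.418 f [ 0.1  0.2 -0.5] tilt [-0.  0. -1.]
shift [43.7  2.  54.6] turn -0.01
```

View pics/w6.png

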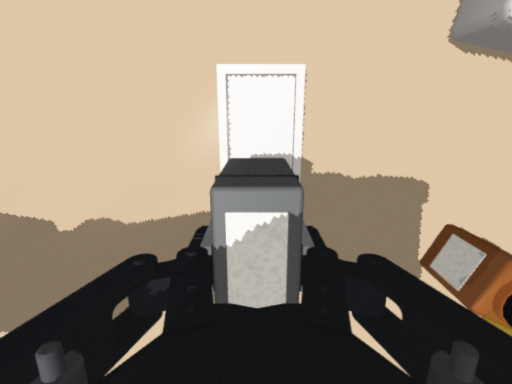

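Tray (261,120) straight ahead of the held box; box and tray parallel. Advance 46 mm and lower.

>>> carry_out(increments=[[[16, 1, 0], 0, 0], [[32, 2, 0], 0, 0], [[46, 2.8, 0], 0, 0], [[46, 2.8, 0], 0, 0], [[46, 2.8, 0], 0, 0]])

```text
time_s: 20.9
position: [0.4342, 0.2885, 0.1082]
tool_rot: [-0.0, 0.503, 0.864, 0.0]
ft_force: [0.2, 0.0, -0.6]
finger_gap: 0.418
grip_force: 40.4
```

>>> carry_out(increments=[[[0, 0, 10], 0, 0], [[0, 0, 25], 0, 0], [[0, 0, 40], 0, 0], [[0, 0, 50], 0, 0], [[0, 0, 50], 0, 0]])

```text
time_s: 21.32
position: [0.4345, 0.2863, 0.0562]
tool_rot: [-0.0, 0.505, 0.863, -0.001]
ft_force: [-0.6, -0.3, -2.1]
finger_gap: 0.417
grip_force: 40.6
```

>>> carry_out(increments=[[[0, 0, 0], 0, 0], [[0, 0, 1], 0, 0], [[0, 0, 2], 0, 0], [[0, 0, 2.5], 0, 0], [[0, 0, 2.5], 0, 0]])

```text
time_s: 21.73
position: [0.4346, 0.2878, 0.0558]
tool_rot: [0.0, 0.504, 0.864, 0.0]
ft_force: [-0.7, 0.0, -1.2]
finger_gap: 0.42
grip_force: 40.6
```

```bash
python3 -c "
from h import *
go(.435,.2875,.0536,29.5)"
```

```text
t 21.73 pos [0.4346 0.2878 0.0558] closedir 29.5 gap 0.42 f [-0.7  0.  -1.2] tilt [ 0.  0. -1.]
shift [-0.5  0.2  2.2] turn -0.0
```

>>> carry_out(increments=[[[0, 0, 1], 0, 0], [[0, 0, 2], 0, 0], [[0, 0, 2.5], 0, 0], [[0, 0, 3], 0, 0], [[0, 0, 3], 0, 0]])

```text
time_s: 22.15
position: [0.4348, 0.288, 0.0551]
tool_rot: [0.0, 0.504, 0.864, 0.0]
ft_force: [-7.4, -6.3, 24.0]
finger_gap: 0.418
grip_force: 43.6
```

>>> carry_out(increments=[[[0, 0, 0], 0, 0.45], [[0, 0, 0], 0, 0.6], [[0, 0, 0], 0, 0.8], [[0, 0, 0], 0, 1], [[0, 0, 0], 0, 1]])

```text
time_s: 22.57
position: [0.4345, 0.2878, 0.0525]
tool_rot: [-0.0, 0.504, 0.864, -0.0]
ft_force: [0.4, -0.2, 0.4]
finger_gap: 0.982
grip_force: 0.0
```

>>> carry_out(increments=[[[0, 0, 0], 0, 1], [[0, 0, 0], 0, 1], [[0, 0, -20], 0, 1], [[0, 0, -45], 0, 1], [[0, 0, -75], 0, 1]])

```text
time_s: 22.98
position: [0.4335, 0.2871, 0.1271]
tool_rot: [-0.001, 0.504, 0.864, -0.002]
ft_force: [0.3, 0.1, 0.5]
finger_gap: 1.002
grip_force: 0.0
```

>>> carry_out(increments=[[[0, 0, -40], 0, 1], [[0, 0, -70], 0, 1], [[0, 0, -70], 0, 1], [[0, 0, -70], 0, 1], [[0, 0, -70], 0, 1]])

```text
time_s: 23.4
position: [0.4343, 0.2876, 0.1971]
tool_rot: [-0.0, 0.504, 0.864, -0.0]
ft_force: [0.0, -0.5, -0.6]
finger_gap: 0.996
grip_force: 0.0
```

```bash
python3 -c "
from h import *
see(.435,.287,.06,.06,.09)
see(.435,.287,.08,.009,.02)
go(.637,.2825,.2,-85)"
```

```text
3299 zmax 0.0783 [[435.6, 287.7], [36.0, 79.5], 29.4]
1388 zmax 0.0185 [[435.4, 287.2], [64.0, 107.2], 29.3]
t 23.5 pos [0.4339 0.2873 0.1961] closedir 29.5 gap 1.002 f [-0.1 -0.2 -1.6] tilt [-0.002 -0.002 -1.   ]
shift [-104.2  174.4   -4.4] turn -13.1
```

```bash
python3 -c "
from h import *
s=env.state();I,d=env.read_camera('wrist');Q=cloud('wrist',d,s).reshape(-1,3)
Q=Q[(abs(Q[:,0]-.4355)<.05)&(abs(Q[:,1]-.2875)<.05)&(Q[:,2]>.06)&(Q[:,2]<.09)]
A=np.c_[Q[:,:2]-[.4355,.2875],np.ones(len(Q))];print(np.linalg.lstsq(A,Q[:,2],rcond=None)[0],np.percentile(Q[:,2],[5,50,95]))"
```

```text
[ 0.00446048 -0.00959788  0.07547594] [0.07408128 0.07559053 0.0767945 ]
```

>>> carry_out(increments=[[[-20, 33, 0], 0, 1], [[-40, 66, 0], 0, 1], [[-60, 99, 0], 0, 1], [[-80, 132, 0], 0, 1], [[-97, 165, 0], 0, 1]])

```text
time_s: 23.97
position: [0.6276, 0.2834, 0.196]
tool_rot: [-0.0, 0.504, 0.864, -0.001]
ft_force: [0.8, 0.2, 1.3]
finger_gap: 1.0
grip_force: 0.0
```

>>> carry_out(increments=[[[0, 0, 0], -1.4, 1], [[0, 0, 0], -2.8, 1], [[0, 0, 0], -4.2, 1], [[0, 0, 0], -5.6, 1], [[0, 0, 0], -7, 1]])

```text
time_s: 24.38
position: [0.6255, 0.2845, 0.1956]
tool_rot: [-0.001, 0.218, 0.976, -0.001]
ft_force: [-0.2, 0.1, -0.2]
finger_gap: 1.0
grip_force: 0.0
```

>>> carry_out(increments=[[[0, 0, 0], -1.4, 1], [[0, 0, 0], -2.8, 1], [[0, 0, 0], -4.2, 1], [[0, 0, 0], -5.6, 1], [[0, 0, 0], -6.1, 1]])

```text
time_s: 24.8
position: [0.6255, 0.2844, 0.1959]
tool_rot: [-0.001, -0.047, 0.999, -0.0]
ft_force: [0.1, -0.4, -0.8]
finger_gap: 0.999
grip_force: 0.0
```

>>> carry_out(increments=[[[0, 0, 0], 0, 1], [[0, 0, 0], 0, 1], [[0, 0, 0], 0, 1], [[0, 0, 0], 0, 1], [[0, 0, 0], 0, 1]])

```text
time_s: 25.22
position: [0.6259, 0.2847, 0.1975]
tool_rot: [-0.0, -0.043, 0.999, -0.0]
ft_force: [-0.9, -0.3, 0.6]
finger_gap: 1.001
grip_force: 0.0
```

```bash
python3 -c "
from h import *
see(.637,.2825,.033,.082,.1,'pics/w7.png')
see(.637,.2825,.04,.055,.07)
see(.637,.2825,.04,.015,.07)
go(.637,.2825,.051,95)"
```

```text
1138 zmax 0.0913 [[639.2, 283.7], [33.5, 32.7], 4.3]
922 zmax 0.07 [[639.2, 283.9], [46.1, 45.5], 4.2]
1226 zmax 0.07 [[638.6, 283.9], [45.5, 45.6], 4.1]
t 25.37 pos [0.6259 0.2848 0.1977] closedir 95.0 gap 1.0 f [ 0.5  0.3 -0.9] tilt [ 0.  0. -1.]
shift [-10.8  -3.2 146.7] turn -0.0
```

View pics/w7.png

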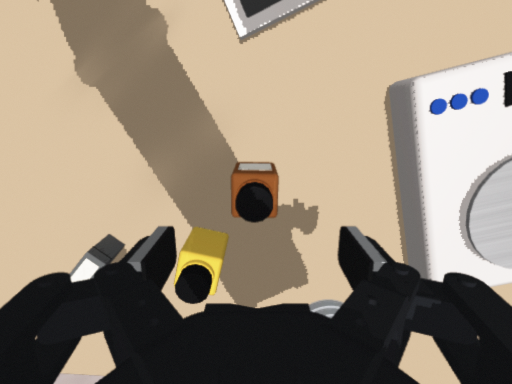

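Amber bottle (254,190) nearly ahead; yellow (200,265) will lie clear of the left finger. Descend.

>>> carry_out(increments=[[[-6, -1, 0], 0.15, 1], [[-13, -2.1, 10], 0.15, 1], [[-13, -2.1, 35], 0.15, 1], [[-13, -2.1, 60], 0.15, 1], [[-13, -2.1, 70], 0.15, 1]])

```text
time_s: 25.78
position: [0.6381, 0.2824, 0.1228]
tool_rot: [-0.002, -0.037, 0.999, -0.001]
ft_force: [-0.2, -0.8, -0.9]
finger_gap: 0.998
grip_force: 0.0
```

>>> carry_out(increments=[[[0, 0, 20], 0, 1], [[0, 0, 40], 0, 1], [[0, 0, 60], 0, 1], [[0, 0, 73], 0, 1], [[0, 0, 73], 0, 1]])

```text
time_s: 26.2
position: [0.6375, 0.2826, 0.0508]
tool_rot: [-0.003, -0.037, 0.999, -0.001]
ft_force: [-0.8, -0.8, -0.3]
finger_gap: 1.0
grip_force: 0.0
```

>>> carry_out(increments=[[[0, 0, 0], 0, 0.7], [[0, 0, 0], 0, 0.55], [[0, 0, 0], 0, 0.5], [[0, 0, 0], 0, 0], [[0, 0, 0], 0, 0]], newtons=45)

```text
time_s: 26.62
position: [0.6402, 0.2842, 0.0567]
tool_rot: [0.001, -0.037, 0.999, 0.001]
ft_force: [0.8, -0.6, 5.4]
finger_gap: 0.529
grip_force: 47.3
```

>>> carry_out(increments=[[[0, 0, 0], 0, 0], [[0, 0, 0], 0, 0], [[0, 0, 0], 0, 0], [[0, 0, 0], 0, 0], [[0, 0, 0], 0, 0]])

```text
time_s: 27.03
position: [0.6402, 0.2842, 0.0567]
tool_rot: [0.001, -0.037, 0.999, 0.001]
ft_force: [0.5, -0.4, 5.5]
finger_gap: 0.535
grip_force: 47.3
```

>>> carry_out(increments=[[[0, 0, -8], 0, 0], [[0, 0, -20], 0, 0], [[0, 0, -35], 0, 0], [[0, 0, -50], 0, 0], [[0, 0, -50], 0, 0]])

```text
time_s: 27.45
position: [0.6407, 0.2847, 0.1094]
tool_rot: [0.003, -0.037, 0.999, 0.001]
ft_force: [1.7, 0.4, -0.2]
finger_gap: 0.525
grip_force: 46.7
```

```bash
python3 -c "
from h import *
go(.6205,-.0715,.11,61)"
```

```text
t 27.45 pos [0.6407 0.2847 0.1094] closedir 94.2 gap 0.525 f [ 1.7  0.4 -0.2] tilt [ 0.005  0.003 -1.   ]
shift [  46.6 -353.7   -1.6] turn 6.65
```

>>> carry_out(increments=[[[1, -15, 0], 0, 0], [[2, -35, 0], 0, 0], [[2, -60, 0], 0, 0], [[3, -85, 0], 0, 0], [[4, -110, 0], 0, 0]])

```text
time_s: 27.87
position: [0.6426, 0.1716, 0.1037]
tool_rot: [-0.001, -0.037, 0.999, -0.0]
ft_force: [0.6, -0.0, -0.8]
finger_gap: 0.535
grip_force: 46.7
```

>>> carry_out(increments=[[[1, -27, 0], 0, 0], [[2, -54, 0], 0, 0], [[3, -81, 0], 0, 0], [[4, -108, 0], 0, 0], [[5, -135, 0], 0, 0]])

```text
time_s: 28.28
position: [0.6474, 0.0364, 0.1039]
tool_rot: [-0.001, -0.037, 0.999, -0.0]
ft_force: [-0.1, 0.3, -0.5]
finger_gap: 0.534
grip_force: 46.7
```

>>> carry_out(increments=[[[1, -27, 0], 0, 0], [[2, -54, 0], 0, 0], [[3, -81, 0], 0, 0], [[4, -108, 0], 0, 0], [[4, -131, 0], 0, 0]])

```text
time_s: 28.7
position: [0.6528, -0.0956, 0.1038]
tool_rot: [-0.001, -0.036, 0.999, -0.0]
ft_force: [0.1, 0.1, -2.1]
finger_gap: 0.532
grip_force: 46.7
```

>>> carry_out(increments=[[[0, 0, 0], 1.3, 0], [[0, 0, 0], 2.6, 0], [[0, 0, 0], 3.9, 0], [[0, 0, 0], 5.2, 0], [[0, 0, 0], 6.5, 0]])

```text
time_s: 29.12
position: [0.653, -0.0931, 0.1038]
tool_rot: [-0.001, 0.247, 0.969, -0.0]
ft_force: [-0.2, 0.2, -1.9]
finger_gap: 0.529
grip_force: 46.7
```

>>> carry_out(increments=[[[0, 0, 0], 0.15, 0], [[0, 0, 0], 0.15, 0], [[0, 0, 0], 0.15, 0], [[0, 0, 0], 0.15, 0], [[0, 0, 0], 0.15, 0]])

```text
time_s: 29.53
position: [0.6539, -0.0923, 0.1046]
tool_rot: [-0.0, 0.25, 0.968, 0.0]
ft_force: [-0.1, 0.1, -0.5]
finger_gap: 0.536
grip_force: 46.7
```

```bash
python3 -c "
from h import *
see(.6205,-.0715,.058,.008,.018,'pics/w8.png')
go(.6205,-.0715,.0607,61)"
```

```text
2476 zmax 0.0162 [[621.5, -71.5], [74.5, 74.6], 60.0]
t 29.58 pos [ 0.6539 -0.0923  0.1046] closedir 61.1 gap 0.534 f [-0.5 -1.  -1.1] tilt [-0.  0. -1.]
shift [39.3  2.  43.9] turn 0.02
```

View pics/w8.png

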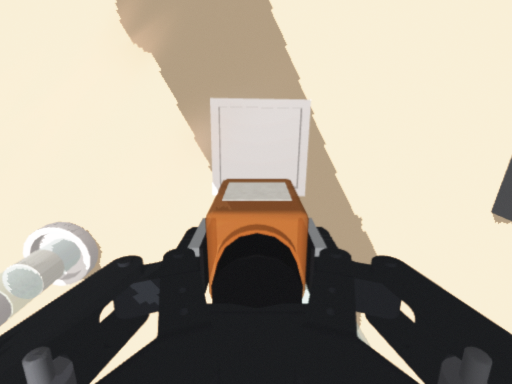

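Tray (260,147) ahead of the bottle, about 1° off; advance 37 mm and lower.

>>> carry_out(increments=[[[15, 1, 0], 0.2, 0], [[30, 2, 0], 0.2, 0], [[37, 2.5, 0], 0.2, 0], [[37, 2.5, 0], 0.2, 0], [[37, 2.5, 0], 0.2, 0]])

```text
time_s: 30.0
position: [0.6231, -0.0721, 0.1051]
tool_rot: [0.0, 0.258, 0.966, -0.0]
ft_force: [-0.1, -1.2, -1.8]
finger_gap: 0.533
grip_force: 46.7
```

>>> carry_out(increments=[[[0, 0, 10], 0, 0], [[0, 0, 22], 0, 0], [[0, 0, 34], 0, 0], [[0, 0, 40], 0, 0], [[0, 0, 40], 0, 0]])

```text
time_s: 30.42
position: [0.622, -0.0724, 0.063]
tool_rot: [-0.001, 0.259, 0.966, -0.0]
ft_force: [0.6, -1.2, -1.9]
finger_gap: 0.532
grip_force: 47.0
```

>>> carry_out(increments=[[[0, 0, 0], 0, 0], [[0, 0, 1], 0, 0], [[0, 0, 1.5], 0, 0], [[0, 0, 1.5], 0, 0], [[0, 0, 1.5], 0, 0]])

```text
time_s: 30.83
position: [0.6228, -0.0721, 0.0629]
tool_rot: [-0.0, 0.259, 0.966, 0.0]
ft_force: [-0.9, 0.6, -1.1]
finger_gap: 0.532
grip_force: 47.0
```

```bash
python3 -c "
from h import *
go(.6225,-.072,.0607,60)"
```

```text
t 30.83 pos [ 0.6228 -0.0721  0.0629] closedir 60.0 gap 0.532 f [-0.9  0.6 -1.1] tilt [-0.  0. -1.]
shift [ 0.3 -0.1  2.2] turn 0.0
```

>>> carry_out(increments=[[[0, 0, 0.7], 0, 0], [[0, 0, 1.4], 0, 0], [[0, 0, 2], 0, 0], [[0, 0, 2], 0, 0], [[0, 0, 2], 0, 0]])

```text
time_s: 31.25
position: [0.623, -0.0721, 0.0624]
tool_rot: [0.0, 0.259, 0.966, 0.0]
ft_force: [-4.4, 1.0, 8.2]
finger_gap: 0.531
grip_force: 48.1
```

>>> carry_out(increments=[[[0, 0, 0], 0, 0.6], [[0, 0, 0], 0, 0.7], [[0, 0, 0], 0, 0.85], [[0, 0, 0], 0, 1], [[0, 0, 0], 0, 1]])

```text
time_s: 31.67
position: [0.6228, -0.0721, 0.0611]
tool_rot: [-0.0, 0.259, 0.966, 0.0]
ft_force: [0.2, -0.9, -0.1]
finger_gap: 1.005
grip_force: 0.0
```

>>> carry_out(increments=[[[0, 0, 0], 0, 1], [[0, 0, 0], 0, 1], [[0, 0, -20], 0, 1], [[0, 0, -45], 0, 1], [[0, 0, -75], 0, 1]])

```text
time_s: 32.08
position: [0.6216, -0.072, 0.1353]
tool_rot: [-0.002, 0.259, 0.966, -0.0]
ft_force: [0.3, -0.1, 0.1]
finger_gap: 1.002
grip_force: 0.0
```

>>> carry_out(increments=[[[0, 0, -40], 0, 1], [[0, 0, -70], 0, 1], [[0, 0, -70], 0, 1], [[0, 0, -70], 0, 1], [[0, 0, -70], 0, 1]])

```text
time_s: 32.5
position: [0.6226, -0.0721, 0.2057]
tool_rot: [-0.0, 0.259, 0.966, -0.0]
ft_force: [-0.6, 0.7, -1.5]
finger_gap: 0.996
grip_force: 0.0
```

```bash
python3 -c "
from h import *
see(.6215,-.0715,.033,.085,.11)
see(.6215,-.0715,.058,.009,.018)
for n in('scene','side'):
    I,d=env.read_camera(n);cv2.imwrite(f'pics/{n}9.png',I)
    P=cloud(n,d).reshape(-1,3)
    for k,x,y,r,a,b in(('flask',.4365,-.2735,.025,.112,.14),('vial',.6188,-.2665,.025,.08,.1),('bottle',.6215,-.0715,.025,.088,.11),('box',.4355,.2875,.03,.065,.09)):
        Q=P[(np.hypot(P[:,0]-x,P[:,1]-y)<r)&(P[:,2]>a)&(P[:,2]<b)]
        print(n,k,len(Q),np.median(Q,0).round(4) if len(Q) else '')
"
```

```text
1170 zmax 0.0974 [[622.1, -71.0], [32.6, 33.6], 58.3]
1018 zmax 0.0161 [[621.4, -71.6], [74.1, 73.5], 60.0]
scene flask 81 [ 0.4405 -0.2779  0.1223]
scene vial 100 [ 0.6197 -0.2706  0.0894]
scene bottle 107 [ 0.6218 -0.0752  0.0967]
scene box 11 [0.4502 0.291  0.0761]
side flask 61 [ 0.4358 -0.2685  0.1234]
side vial 51 [ 0.6161 -0.2608  0.089 ]
side bottle 80 [ 0.6189 -0.0656  0.0967]
side box 269 [0.4348 0.2873 0.0774]
```

View pics/scene9.png

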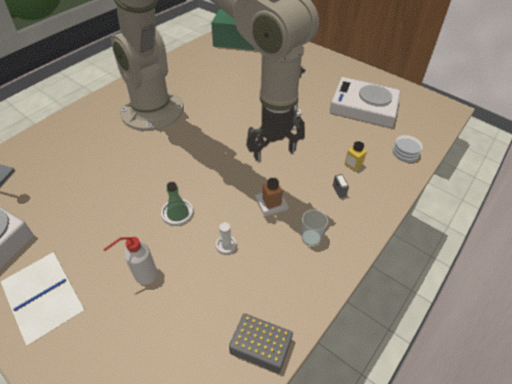

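Scene view: flask (176,203), vial (226,238) and bottle (272,195) stand in their holders. The slide box is hidden here behind the arm but was measured flat and centred. The beaker and wash bottle are untouched.

```bash
python3 -c "
from station import env
print(env.hand_in())"
```

```text
the job is handed in; nothing more can be done
None
```

I stood all four containers upright in their holders and handed the job in at about 33 s. Camera checks put each within about 2 mm of its holder's centre, and no verdict came back.

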